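# Wedge up the chopping board for wiping underneath

### The job

I want to wipe under the heavy chopping board. Push it back square and flush into the corner of the steel tray, against both lips, so it cannot slide away; then pick up the wooden wedge and push it, lying flat on the tray, thin end first under the middle of the board's free left end until the two feet at that end have just come off the tray, by about half a centimetre. Finish there still holding the wedge in the gripper, with nothing else touching the board's lifted end, and leave the other things where they are.

Things in the scene. Friction and masses are not known exactly. Their poses are not given: they have to be found in the camera images.
- tray: fixed stainless-steel worktop tray: a flat sheet 270 mm (x) by 450 mm (y), its floor 3 mm above the worktop, with an upturned lip (4 mm thick, its top 33 mm above the worktop) all along its back (+x) edge and all along its right (-y) end; front and left sides are open. Origin: under the sheet's centre, on the worktop; axes x to the back lip, y away from the right lip, z up
- tray_corner (a point): the point on the tray's floor where the inner faces of the two lips meet, at (131, -221, 3) mm in the tray's frame, same axes; the board is flush when its origin lies at (-105, 150, 0) mm from here, with the same yaw
- board: wooden chopping board 210 mm (x) by 300 mm (y), 22 mm thick, on four rubber feet 20 mm wide, 10 mm high; askew on the tray, 25 to 50 mm short of home each way. 0.6 to 1 kg; slides under a push of 3 to 7 N. Origin: under its centre, level with the feet's undersides (wood spans 10 to 32 mm above); x to its back, y to its left end. With its left end lifted it rocks on its right feet
- foot_right_front (a point): underside of the board's right front foot, at (-80, -125, 0) mm in the board's frame
- foot_right_back (a point): underside of the board's right back foot, at (80, -125, 0) mm in the board's frame
- foot_left_front (a point): underside of the board's left front foot, at (-80, 125, 0) mm in the board's frame
- foot_left_back (a point): underside of the board's left back foot, at (80, 125, 0) mm in the board's frame
- board_left_end (a point): middle of the lower edge of the board's left (free) end, at (0, 150, 10) mm in the board's frame; the gap below it is 10 mm high
- wedge: loose hardwood wedge lying flat to the right of the tray: 130 mm long (x), 40 wide (y), 4 mm high at the thin end (+x), rising evenly to 30 at the heel (-x), 65 g. Origin: middle of its underside; x to the thin end. It meets the board's end when its tip is 30 mm past that end; each further 10 mm raises the end by 2 mm (5 mm at about 55 mm)
- wedge_tip (a point): middle of the wedge's thin edge, underside, at (65, 0, 0) mm in the wedge's frame
- wedge_heel (a point): middle of the wedge's heel edge, underside, at (-65, 0, 0) mm in the wedge's frame
- mug: white mug, 94 mm high, 83 mm wide, loose; a bystander to leave alone. Origin: under its centre
- tub: yoghurt tub, 71 mm high and wide, loose; a bystander to leave alone. Origin: under its centre
- scissors: kitchen scissors lying flat, 199 mm long, loose; a bystander to leave alone. Origin: under its centre
- teaspoon: teaspoon lying flat, 132 mm long, loose; a bystander to leave alone. Origin: under its centre
- lemon_a: lemon, 78 mm long, left of the tray, loose; a bystander to leave alone. Origin: under its centre
- lemon_b: second lemon, 75 mm long, left of the tray, loose; a bystander to leave alone. Origin: under its centre

How it is judged:
By the outcome, as a careful person would: the job done as asked, in the order asked, and still so for the second after the job is handed in, while the arm keeps its last pose, push and grip.
It also fails if it takes over 72 s, if anything falls off the work surface, if the arm or the gripper's body presses on something with over 40 N, if the wrist force passes 120 N, or if a joint passes its speed limit or range.

### The arm

A 6-joint arm with a two-finger parallel gripper is mounted at the origin on a cart in front of the work surface, level with it; the furniture and walls round the work are solid. World frame = base frame: x ahead of the robot, y to its left, z up, the work surface at z = 0. Lengths are in m, angles in rad, forces in N, time in s.
With the tool pointing down it reaches from about 0.25 to 0.725 m from the base axis. Payload 9.7 kg.
Tool frame: the origin (TCP) lies between the finger pads; the fingertips stand 22 mm ahead of it and the grasp point (between the pads) lies 3 mm ahead of it (r.tip_reach is the distance from the TCP to the fingertips, in m); z points along the fingers, x is the direction in which the jaws open and shut, and the axes are right-handed (so a half turn about z gives the same grasp; the last joint's range is limited). The gripper opens to 85 mm and grips with 20 to 120 N. Pads are 22 mm wide; open, the fingers measure 114 mm over their backs; the gripper's body (76 mm by 85 mm) begins 54 mm behind the grasp point. The pads swing forward as they close: fully open they stand 13 mm farther back than shut.
Start: joints at [1.248, 0.087, 0.176, 1.66, 0, 1.571], TCP at [0.174, 0.522, 0.253] pointing down, gripper open.
Joint ranges: [-3.13, 3.13], [-0.85, 1.81], [-1.15, 1.24], [-2.2, 2.28], [-1.44, 1.52], [-3.14, 3.14]. Speed limits (rad/s): [2.22, 2.22, 2.57, 3.14, 3.14, 3.14].

### API

Orientations are given as a 3x3 rotation matrix whose columns are the frame's x, y, z axes.
In Python, from plant import r gives the robot as it stands. The module is installed in compiled form; this text tells all that it offers.
- The arm moves only by the tool apply_moves, never from a script. Its argument "moves" is a list of rows, each a list of 3 entries, a list of its own where there are three numbers: the shift along the tool's x, y, z in m, then the turn, a rotation vector about the tool's x, y, z in degrees, then the finger opening in m, from 0 to 0.0854. In form: [[[dx, dy, dz], [rx, ry, rz], hand], ...]. A call has 1 to 20 rows; each row is the pose to reach, as a shift and turn from the pose commanded when the call began, along the tool's axes at that moment; what a row does not reach only later rows make up. A row lasts 1/10 s, in which the tool goes at most 50 mm and 8.59 degrees, less where a joint would pass 70% of its speed; a pose out of reach is approached as far as the arm can. A call with a gripper value outside its range is refused whole. The fingers move at their own pace and stop on an object; "force" is the grip in N (left out, the last holds). Time passes only in rows, so rows that repeat a pose let the fingers close. It gives the time, the measured TCP pose, the force and the opening at its end, in the units of the state.
- r.state(): the state, without advancing time (a new reading comes with each control period).
- r.grab_frame(name): name is "scene" or "top" or "wrist"; returns (picture, depth): 420x560x3 uint8, red, green, blue; 420x560 float32, m along the optical axis (not along the pixel's ray), 0 where there is no reading.
- r.camera_model(name): a dict with "K" (3x3 intrinsics, pixels), "distortion" ([k1, k2, p1, p2, k3] as OpenCV has them; the pictures are not rectified), "R" (3x3) and "t" (3): a world point X has camera coordinates R X + t. Camera axes: x right, y down, z forward; pixel columns grow to the right and rows downward; lengths in m; the calibration is good to about 2 mm. A picture is of the moment at which its call begins: read the wrist's pose just before it. camera_model takes no time and is no camera call; for the wrist camera it gives the pose at the moment of the call.
- r.hand_in(): hands the job in, once; it reports no verdict.
The state is a dict: "time": time; "q": joint angles; "joint_vel": joint speeds; "joint_torque": joint torques, N m; "tool_pos": TCP position; "tcp_rot": TCP orientation; "ft_force": force on the tool from outside, world axes, zero at the start; "wrist_torque": the same for the moment, N m; "finger_gap": opening from 0.0 (shut) to 1.0 (fully open).
Only numpy, scipy, OpenCV 4.12 (cv2) and the standard library are available. Lean on these libraries where they do the work, as an engineer would, in place of code of your own. Each camera call takes 0.05 s, during which the arm holds its last target. There are 200 camera calls.

## Working session

There is one attempt and no reset: what is moved stays moved. The work goes in short steps, Python scripts to look and compute and a tool call to move; the robot and the scene stay as the last step left them, time stands still between calls to the robot, and variables do not carry over. Pictures are saved under pics/ and viewed, about 8 in all and at most 12, crops included, and the job is handed in when it is done.

Besides the shell and the picture viewer there is one more tool, called after "Request:" as name(argument=value, ...), one argument or row to a line, values as JSON. apply_moves: Moves the arm, as the interface text tells. Its arguments: {"type":"object","properties":{"moves":{"type":"array"},"force":{"type":"number"}},"required":["moves"]}

```bash
mkdir -p pics; cat > h.py <<'E'
import numpy as np, cv2
from plant import r
def cloud(name,f=None):
    m=r.camera_model(name); img,d=r.grab_frame(name) if f is None else f
    h,w=d.shape; u,v=np.meshgrid(np.arange(w),np.arange(h))
    p=cv2.undistortPoints(np.stack([u,v],-1).reshape(-1,1,2).astype(np.float32),np.array(m["K"]),np.array(m["distortion"]))[:,0]
    z=d.reshape(-1,1); C=np.hstack([p*z,z])
    X=(C-np.array(m["t"]))@np.array(m["R"])
    X[z[:,0]==0]=np.nan
    return img,X.reshape(h,w,3)
def save(n,img): cv2.imwrite(f"pics/{n}.png",cv2.cvtColor(img,cv2.COLOR_RGB2BGR))
E
python3 - <<'E'
from h import *
s=r.state(); print(s["time"],s["tool_pos"],np.round(s["tcp_rot"],3).tolist(),r.tip_reach)
for n in("top","scene"):
    img,X=cloud(n); save(n+"0",img); np.savez(n+"0.npz",img=img,X=X)
    print(n,np.round(X[::60,::80],3).tolist())
E
```

```text
0.0 [0.17439399 0.52140461 0.25257567] [[0.317, 0.948, -0.0], [0.948, -0.317, -0.001], [-0.001, -0.0, -1.0]] 0.022
top [[[0.895, 0.613, 0.616], [0.94, 0.463, 0.568], [0.938, 0.268, 0.578], [0.938, 0.076, 0.585], [0.616, -0.068, 0.991], [0.613, -0.165, 0.997], [0.614, -0.261, 0.998]], [[0.746, 0.59, 0.62], [0.857, 0.514, 0.443], [0.929, 0.337, 0.336], [0.924, 0.096, 0.353], [0.614, -0.083, 0.864], [0.616, -0.206, 0.865], [0.615, -0.327, 0.87]], [[0.607, 0.57, 0.621], [0.701, 0.514, 0.41], [0.79, 0.361, 0.217], [0.889, 0.125, 0.004], [0.614, -0.108, 0.64], [0.615, -0.275, 0.646], [0.614, -0.436, 0.656]], [[0.477, 0.555, 0.615], [0.543, 0.514, 0.375], [0.648, 0.413, -0.001], [0.652, 0.117, 0.004], [0.66, -0.18, -0.003], [0.646, -0.456, 0.067], [0.625, -0.689, 0.162]], [[0.352, 0.535, 0.618], [0.384, 0.515, 0.338], [0.426, 0.399, -0.007], [0.43, 0.109, 0.003], [0.435, -0.179, -0.001], [0.44, -0.468, 0.002], [0.426, -0.676, 0.158]], [[0.178, 1.38, -0.673], [0.173, 1.09, -0.907], [0.18, 0.634, -0.897], [0.187, 0.179, -0.899], [0.194, -0.281, -0.912], [0.202, -0.741, -0.906], [0.211, -1.203
[... 649 characters left out ...]
8, 0.126], [0.323, -1.216, -0.193]], [[0.805, 0.683, 0.615], [0.663, 0.563, 0.615], [0.883, 0.233, 0.188], [0.805, -0.063, -0.003], [0.562, -0.262, 0.002], [0.09, 0.069, 0.608], [0.304, -1.587, -0.916]], [[0.64, 0.778, 0.621], [0.512, 0.669, 0.62], [0.381, 0.559, 0.621], [0.201, 0.49, 0.708], [0.092, 0.376, 0.686], [0.329, -0.631, -0.571], [-0.14, 0.126, 0.631]], [[0.507, 0.856, 0.622], [0.387, 0.756, 0.622], [0.287, 0.647, 0.589], [0.129, 0.569, 0.663], [0.331, 0.01, -0.304], [0.004, 0.072, 0.148], [-0.098, -0.808, -0.897]], [[0.394, 0.921, 0.622], [0.288, 0.829, 0.614], [0.286, 0.696, 0.388], [0.174, 0.559, 0.316], [0.326, -0.022, -0.905], [-0.078, 0.157, -0.004], [-0.25, -0.518, -0.904]]]
```

View pics/top0.png

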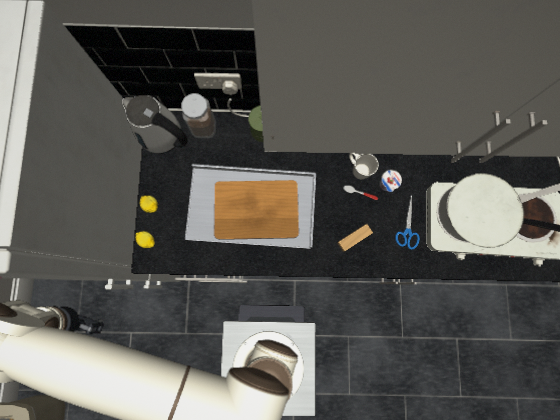

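View pics/scene0.png

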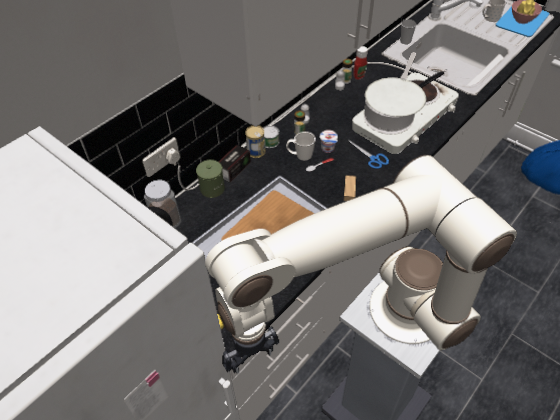

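Top view: tray at px (187–316, 165–249), the board askew on it at (214–299, 180–240), the wedge at about (356, 237), lemons at left, mug, tub, spoon and scissors at right. Now the measuring.

```bash
cat >> h.py <<'E'
def rayz(name,uv,z,m=None):
    m=m or r.camera_model(name); R=np.array(m["R"]);t=np.array(m["t"])
    p=cv2.undistortPoints(np.array(uv,np.float32).reshape(-1,1,2),np.array(m["K"]),np.array(m["distortion"]))[:,0]
    d=np.hstack([p,np.ones((len(p),1))])@R; c=-R.T@t
    return c+d*((np.reshape(z,(-1,1))-c[2])/d[:,2:])
def rect(mask,name,z,m=None):
    c=max(cv2.findContours(mask.astype(np.uint8),cv2.RETR_EXTERNAL,cv2.CHAIN_APPROX_NONE)[0],key=cv2.contourArea)[:,0]
    P=rayz(name,c,z,m)[:,:2]
    (cx,cy),(w,h),a=cv2.minAreaRect((P*1000).astype(np.float32)); return cx,cy,w,h,a,cv2.boxPoints(((cx,cy),(w,h),a)).round(0).tolist(),c
E
python3 - <<'E'
from h import *
f=np.load("top0.npz"); img,X=f["img"],f["X"]
hsv=cv2.cvtColor(img,cv2.COLOR_RGB2HSV)
print([hsv[y,x].tolist() for y,x in((210,250),(237,356),(200,200),(240,150))])
wood=(hsv[...,0]<20)&(hsv[...,1]>90)&(hsv[...,2]>80)
b=wood.copy(); b[:,:205]=0;b[:,305:]=0;b[:170]=0;b[245:]=0
w=wood.copy(); w[:,:335]=0;w[:,378:]=0;w[:220]=0;w[255:]=0
print("board",rect(b,"top",0.035)[:6]); print("wedge",rect(w,"top",0.012)[:6])
t=(hsv[...,1]<60)&(hsv[...,2]>110); t[:,:175]=0;t[:,330:]=0;t[:155]=0;t[260:]=0
t=cv2.morphologyEx((t|b).astype(np.uint8),cv2.MORPH_CLOSE,np.ones((3,3)))
q=rect(t,"top",0.003);print("tray",q[:6])
# wedge heights, corner pixel->world for tray
print("wedge z",[(x,y,np.round(X[y,x]*1000).tolist()) for x,y in((343,244),(349,241),(356,237),(363,232),(369,229))])
print("board z",np.nanmedian(X[b][:,2]), "tray z",np.nanmedian(X[200:220,192:208,2]))
v=cv2.resize(img[150:260,170:430],None,fx=3,fy=3,interpolation=cv2.INTER_CUBIC); save("crop0",v)
E
```

```text
[[16, 160, 161], [18, 124, 196], [108, 7, 180], [25, 242, 203]]
board (538.8037109375, 53.775062561035156, 208.65756225585938, 297.2795104980469, 2.128593921661377, [[429.0, 198.0], [440.0, -99.0], [649.0, -91.0], [638.0, 206.0]])
wedge (446.97576904296875, -304.7141418457031, 41.365867614746094, 127.18704223632812, 33.5546989440918, [[395.0, -263.0], [465.0, -369.0], [499.0, -346.0], [429.0, -240.0]])
tray (557.7769165039062, 74.27886962890625, 462.8977355957031, 283.95660400390625, 86.98192596435547, [[404.0, -149.0], [687.0, -164.0], [712.0, 298.0], [428.0, 313.0]])
wedge z [(343, 244, [419.0, -257.0, 32.0]), (349, 241, [431.0, -280.0, 24.0]), (356, 237, [447.0, -307.0, 14.0]), (363, 232, [465.0, -333.0, 12.0]), (369, 229, [477.0, -356.0, 8.0])]
board z 0.03363069576134255 tray z 0.0027060793143783095
```

View pics/crop0.png

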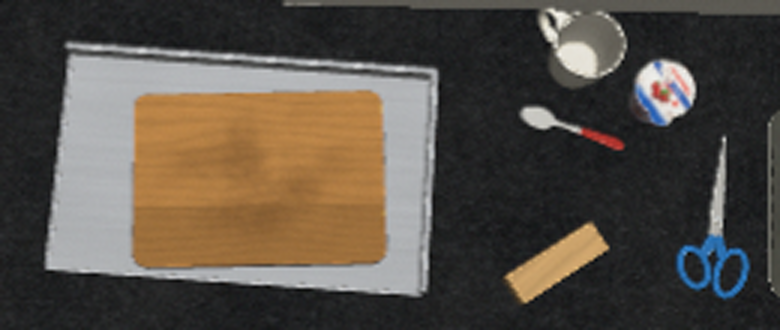

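```bash
cat >> h.py <<'E'
from scipy.spatial.transform import Rotation as Ro
def go(p,ang):
    """move entries to reach world TCP p (m), tool down, jaw axis at world angle ang (deg)"""
    s=r.state(); R=np.array(s["tcp_rot"]); a=np.radians(ang)
    T=np.array([[np.cos(a),np.sin(a),0],[np.sin(a),-np.cos(a),0],[0,0,-1]]).astype(float)
    print("shift",np.round(R.T@(np.array(p)-s["tool_pos"]),4).tolist(),"turn",np.round(Ro.from_matrix(R.T@T).as_rotvec(degrees=True),2).tolist(),"t",s["time"],"F",np.round(s["ft_force"],1))
E
python3 - <<'E'
from h import *
go([.40,.08,.30],87)
f=np.load("top0.npz"); img=f["img"]; hsv=cv2.cvtColor(img,cv2.COLOR_RGB2HSV)
# tray front and left edges by column/row scans of brightness
g=img.min(-1).astype(float)
fr=[]; 
for u in range(192,312,4):
    c=g[225:262,u]; k=np.where(np.diff(c)<-40)[0]
    if len(k): fr.append((u,225+k[-1]+.5))
le=[]
for v in range(172,238,3):
    c=g[v,170:210]; k=np.where(np.diff(c)>40)[0]
    if len(k): le.append((170+k[0]+.5,v))
def line(uv,z=.003):
    P=rayz("top",uv,z)[:,:2]*1000; l=cv2.fitLine(P.astype(np.float32),cv2.DIST_HUBER,0,.01,.01).ravel(); return l
F=line(fr);L=line(le); print(F,L,np.degrees(np.arctan2(F[1],F[0])),np.degrees(np.arctan2(L[1],L[0])))
A=np.array([[F[0],-L[0]],[F[1],-L[1]]]); k=np.linalg.solve(A,L[2:]-F[2:]); print("FL",F[2:]+k[0]*F[:2])
E
```

```text
shift [-0.3471, 0.354, -0.047] turn [-0.01, 0.07, -15.5] t 0.1 F [ 0.1 -0.4 -0.1]
[5.1051665e-02 9.9869603e-01 4.1497647e+02 7.0681335e+01] [ 9.9879849e-01 -4.9005680e-02  5.4043134e+02  3.0495337e+02] 87.07368 -2.8089437
FL [427.23596 310.50726]
```

Request:
apply_moves(
  moves=[
    [[-0.347,0.354,-0.047],[0,0,-15.5],0.085],
    [[-0.347,0.354,-0.047],[0,0,-15.5],0.085],
    [[-0.347,0.354,-0.047],[0,0,-15.5],0.085],
    [[-0.347,0.354,-0.047],[0,0,-15.5],0.085],
    [[-0.347,0.354,-0.047],[0,0,-15.5],0.085],
    [[-0.347,0.354,-0.047],[0,0,-15.5],0.085],
    [[-0.347,0.354,-0.047],[0,0,-15.5],0.085],
    [[-0.347,0.354,-0.047],[0,0,-15.5],0.085],
    [[-0.347,0.354,-0.047],[0,0,-15.5],0.085],
    [[-0.347,0.354,-0.047],[0,0,-15.5],0.085],
    [[-0.347,0.354,-0.047],[0,0,-15.5],0.085],
    [[-0.347,0.354,-0.047],[0,0,-15.5],0.085],
  ],
)

```text
time: 1.3
tool_pos: [0.4003, 0.0792, 0.3]
tcp_rot: [[0.056, 0.998, -0.001], [0.998, -0.056, 0.0], [0.0, -0.001, -1.0]]
ft_force: [-0.2, -0.2, -0.3]
finger_gap: 0.995
```

```bash
python3 - <<'E'
from h import *
m=r.camera_model("wrist"); img,X=cloud("wrist"); save("wrist1",img); np.savez("wrist1.npz",img=img,X=X)
s=r.state(); print(s["tool_pos"],s["finger_gap"]); R=np.array(m["R"]); print("cam",-R.T@np.array(m["t"]),R[2])
go([.385,.08,.03],87.1)
E
```

```text
[0.39994389 0.08021196 0.29999529] 0.9909961935063112
cam [0.31480463 0.08274031 0.42043394] [ 0.32695316 -0.0178269  -0.94487239]
shift [-0.001, -0.0147, 0.27] turn [-0.05, -0.01, -0.16] t 1.35 F [0.1 0.5 0.6]
```

View pics/wrist1.png

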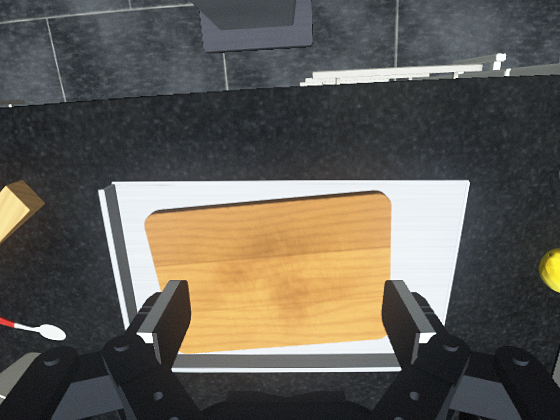

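Request:
apply_moves(
  moves=[
    [[-0.01,-0.015,0.05],[0,0,0],0.085],
    [[-0.01,-0.015,0.1],[0,0,0],0.085],
    [[-0.01,-0.015,0.15],[0,0,0],0.085],
    [[-0.01,-0.015,0.2],[0,0,0],0.085],
    [[-0.01,-0.015,0.25],[0,0,0],0.085],
    [[-0.01,-0.015,0.27],[0,0,0],0.085],
    [[-0.01,-0.01,0.27],[0,0,0],0.085],
    [[-0.01,-0.005,0.27],[0,0,0],0.085],
    [[-0.01,0.0,0.27],[0,0,0],0.085],
    [[-0.01,0.004,0.27],[0,0,0],0.085],
    [[-0.01,0.008,0.27],[0,0,0],0.085],
    [[-0.01,0.012,0.27],[0,0,0],0.085],
    [[-0.01,0.016,0.27],[0,0,0],0.085],
    [[-0.01,0.02,0.27],[0,0,0],0.085],
  ],
)

```text
time: 2.75
tool_pos: [0.4199, 0.0691, 0.0303]
tcp_rot: [[0.052, 0.999, 0.0], [0.999, -0.052, 0.0], [0.0, 0.0, -1.0]]
ft_force: [0.3, -0.0, -0.8]
finger_gap: 0.996
```

```bash
python3 - <<'E'
from h import *
f=np.load("wrist1.npz")
print("FL,.. tray z3 (from wrist1)") 
s=r.state(); print(np.round(s["tool_pos"],4),np.round(s["ft_force"],1))
img,X=cloud("wrist"); save("wrist2",img)
E
```

```text
FL,.. tray z3 (from wrist1)
[0.4199 0.0691 0.0303] [ 0.3 -0.  -0.8]
```

View pics/wrist2.png

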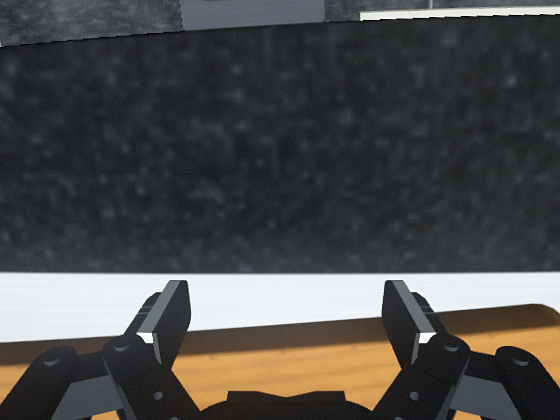

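Request:
apply_moves(
  moves=[
    [[0,0.004,0],[0,0,0],0.085],
    [[0,0.007,0],[0,0,0],0.085],
    [[0,0.01,0],[0,0,0],0.085],
    [[0,0.012,0],[0,0,0],0.085],
    [[0,0.014,0],[0,0,0],0.085],
    [[0,0.016,0],[0,0,0],0.085],
    [[0,0.018,0],[0,0,0],0.085],
    [[0,0.02,0],[0,0,0],0.085],
    [[0,0.022,0],[0,0,0],0.085],
    [[0,0.024,0],[0,0,0],0.085],
  ],
)

```text
time: 3.8
tool_pos: [0.442, 0.0684, 0.0301]
tcp_rot: [[0.051, 0.999, -0.004], [0.999, -0.051, 0.001], [0.001, -0.004, -1.0]]
ft_force: [-9.9, 2.0, 6.0]
finger_gap: 0.994
```

```bash
cat >> h.py <<'E'
def look(n,z=.035):
    """top view: board rectangle (world mm)"""
    img,X=cloud("top"); hsv=cv2.cvtColor(img,cv2.COLOR_RGB2HSV)
    w=(hsv[...,0]<20)&(hsv[...,1]>90)&(hsv[...,2]>80)
    b=w.copy(); b[:,:195]=0;b[:,320:]=0;b[:165]=0;b[250:]=0
    print("board",rect(b,"top",z)[:6]); save(n,img); return img,X
E
python3 - <<'E'
from h import *
look("top3")
E
```

```text
board (556.515380859375, 50.575660705566406, 208.3519744873047, 294.7678527832031, 0.41814368963241577, [[451.0, 197.0], [453.0, -98.0], [662.0, -96.0], [660.0, 199.0]])
```

Request:
apply_moves(
  moves=[
    [[0,0.002,0],[0,0,0],0.085],
    [[0,0.004,0],[0,0,0],0.085],
    [[0,0.006,0],[0,0,0],0.085],
    [[0,0.008,0],[0,0,0],0.085],
    [[0,0.01,0],[0,0,0],0.085],
    [[0,0.012,0],[0,0,0],0.085],
    [[0,0.012,0],[0,0,0],0.085],
  ],
)

```text
time: 4.55
tool_pos: [0.4543, 0.0677, 0.0301]
tcp_rot: [[0.051, 0.999, -0.003], [0.999, -0.051, 0.001], [0.001, -0.003, -1.0]]
ft_force: [-7.8, 2.7, 5.3]
finger_gap: 0.996
```

```bash
python3 - <<'E'
from h import *
look("top4")
E
```

```text
board (568.46142578125, 46.84375762939453, 297.2737731933594, 210.27854919433594, 88.94087219238281, [[461.0, -100.0], [671.0, -104.0], [676.0, 194.0], [466.0, 197.0]])
```

Request:
apply_moves(
  moves=[
    [[0,0.0015,0],[0,0,0],0.085],
    [[0,0.003,0],[0,0,0],0.085],
    [[0,0.0045,0],[0,0,0],0.085],
    [[0,0.006,0],[0,0,0],0.085],
    [[0,0.006,0],[0,0,0],0.085],
  ],
)

```text
time: 5.1
tool_pos: [0.4602, 0.0674, 0.0301]
tcp_rot: [[0.051, 0.999, -0.003], [0.999, -0.051, 0.001], [0.001, -0.003, -1.0]]
ft_force: [-8.0, 2.9, 4.8]
finger_gap: 1.001
```

```bash
python3 - <<'E'
from h import *
look("top5")
E
```

```text
board (573.7236328125, 45.36420440673828, 297.187255859375, 210.070068359375, 88.31517791748047, [[464.0, -100.0], [674.0, -106.0], [683.0, 191.0], [473.0, 197.0]])
```

Request:
apply_moves(
  moves=[
    [[0,0.001,0],[0,0,0],0.085],
    [[0,0.002,0],[0,0,0],0.085],
    [[0,0.003,0],[0,0,0],0.085],
    [[0,0.004,0],[0,0,0],0.085],
  ],
)

```text
time: 5.55
tool_pos: [0.4616, 0.0678, 0.0299]
tcp_rot: [[0.05, 0.999, -0.009], [0.999, -0.05, 0.003], [0.002, -0.009, -1.0]]
ft_force: [-25.1, 6.2, 15.5]
finger_gap: 0.995
```

```bash
python3 - <<'E'
from h import *
look("top6")
E
```

```text
board (574.5633544921875, 45.34996032714844, 297.1206359863281, 210.62123107910156, 88.14061737060547, [[464.0, -100.0], [675.0, -107.0], [685.0, 190.0], [474.0, 197.0]])
```

```bash
python3 - <<'E'
from h import *
i=cv2.imread("pics/top6.png")[158:255,180:325]; cv2.imwrite("pics/c6.png",cv2.resize(i,None,fx=5.5,fy=5.5,interpolation=cv2.INTER_CUBIC))
E
```

```text
(no output)
```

View pics/c6.png

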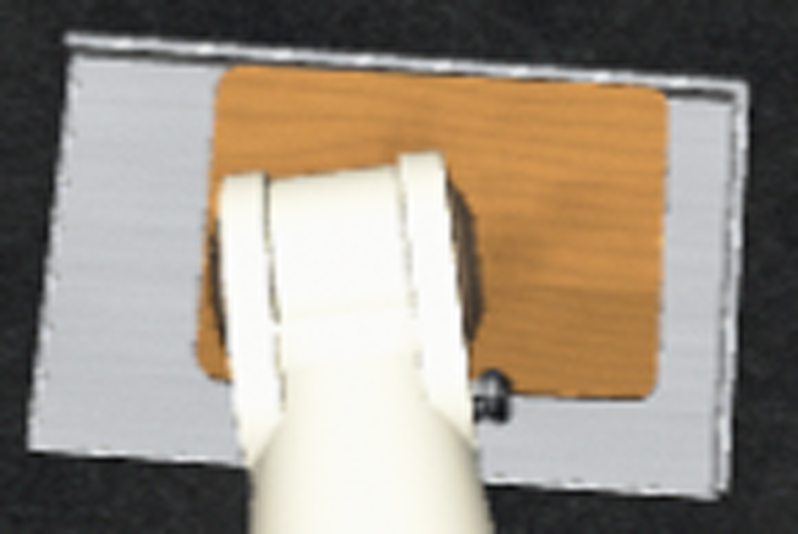

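```bash
python3 - <<'E'
from h import *
print(r.state()["q"]); go([.42,.07,.03],87.1); go([.42,.07,.12],87.1); go([.587,.245,.12],-2.9)
E
```

```text
[ 0.14360233 -0.07245515 -0.41808829  1.23317796  0.00398     0.19313515]
shift [0.0001, -0.0418, 0.0003] turn [-0.49, -0.14, 0.06] t 5.6 F [-23.8   5.7  16. ]
shift [0.0003, -0.0426, -0.0897] turn [-0.49, -0.14, 0.06] t 5.6 F [-23.8   5.7  16. ]
shift [0.1834, 0.1156, -0.0907] turn [-0.49, 0.28, 90.06] t 5.6 F [-23.8   5.7  16. ]
```

Request:
apply_moves(
  moves=[
    [[0,-0.02,0],[0,0,0],0.085],
    [[0,-0.042,0],[0,0,0],0.085],
    [[0,-0.042,-0.045],[0,0,0],0.085],
    [[0,-0.042,-0.09],[0,0,0],0.085],
    [[0.183,0.113,-0.09],[0,0,90],0.085],
    [[0.183,0.113,-0.09],[0,0,90],0.085],
    [[0.183,0.113,-0.09],[0,0,90],0.085],
    [[0.183,0.113,-0.09],[0,0,90],0.085],
    [[0.183,0.113,-0.09],[0,0,90],0.085],
    [[0.183,0.113,-0.09],[0,0,90],0.085],
    [[0.183,0.113,-0.09],[0,0,90],0.085],
    [[0.183,0.113,-0.09],[0,0,90],0.085],
    [[0.183,0.113,-0.09],[0,0,90],0.085],
    [[0.183,0.113,-0.09],[0,0,90],0.085],
    [[0.183,0.113,-0.09],[0,0,90],0.085],
    [[0.183,0.113,-0.09],[0,0,90],0.085],
    [[0.183,0.113,-0.09],[0,0,90],0.085],
    [[0.183,0.113,-0.09],[0,0,90],0.085],
  ],
)

```text
time: 7.4
tool_pos: [0.5879, 0.2436, 0.1202]
tcp_rot: [[0.999, -0.05, -0.0], [-0.05, -0.999, -0.0], [-0.0, 0.0, -1.0]]
ft_force: [-0.0, 0.2, 0.5]
finger_gap: 0.995
```

```bash
python3 - <<'E'
from h import *
look("top7"); go([.587,.235,.03],-2.9); go([.587,.208,.03],-2.9)
E
```

```text
board (574.5641479492188, 45.56867218017578, 297.5334777832031, 210.6304168701172, 88.15028381347656, [[465.0, -100.0], [675.0, -107.0], [685.0, 191.0], [474.0, 198.0]])
shift [-0.0005, 0.0086, 0.0902] turn [0.0, 0.01, -0.01] t 7.45 F [ 0.  -0.1  0.7]
shift [0.0009, 0.0356, 0.0902] turn [0.0, 0.01, -0.01] t 7.45 F [ 0.  -0.1  0.7]
```

Request:
apply_moves(
  moves=[
    [[0,0.008,0.045],[0,0,0],0.085],
    [[0,0.008,0.09],[0,0,0],0.085],
    [[0,0.02,0.09],[0,0,0],0.085],
    [[0,0.032,0.09],[0,0,0],0.085],
    [[0,0.036,0.09],[0,0,0],0.085],
    [[0,0.039,0.09],[0,0,0],0.085],
    [[0,0.042,0.09],[0,0,0],0.085],
    [[0,0.044,0.09],[0,0,0],0.085],
    [[0,0.046,0.09],[0,0,0],0.085],
    [[0,0.048,0.09],[0,0,0],0.085],
    [[0,0.05,0.09],[0,0,0],0.085],
    [[0,0.052,0.09],[0,0,0],0.085],
    [[0,0.054,0.09],[0,0,0],0.085],
    [[0,0.056,0.09],[0,0,0],0.085],
    [[0,0.058,0.09],[0,0,0],0.085],
    [[0,0.06,0.09],[0,0,0],0.085],
    [[0,0.062,0.09],[0,0,0],0.085],
    [[0,0.064,0.09],[0,0,0],0.085],
    [[0,0.066,0.09],[0,0,0],0.085],
    [[0,0.068,0.09],[0,0,0],0.085],
  ],
)

```text
time: 9.45
tool_pos: [0.5858, 0.1771, 0.033]
tcp_rot: [[0.999, -0.051, 0.004], [-0.051, -0.999, 0.003], [0.004, -0.003, -1.0]]
ft_force: [-0.1, 7.4, 2.9]
finger_gap: 0.991
```

```bash
python3 - <<'E'
from h import *
look("top8")
E
```

```text
board (571.1785888671875, 15.978988647460938, 298.74859619140625, 210.29376220703125, 87.05274963378906, [[458.0, -128.0], [669.0, -139.0], [684.0, 160.0], [474.0, 171.0]])
```

Request:
apply_moves(
  moves=[
    [[0,0.0015,0.002],[0,0,0],0.085],
    [[0,0.003,0.002],[0,0,0],0.085],
    [[0,0.0045,0.002],[0,0,0],0.085],
    [[0,0.006,0.002],[0,0,0],0.085],
    [[0,0.007,0.002],[0,0,0],0.085],
    [[0,0.008,0.002],[0,0,0],0.085],
  ],
)

```text
time: 10.1
tool_pos: [0.5859, 0.1698, 0.032]
tcp_rot: [[0.999, -0.051, 0.006], [-0.051, -0.999, 0.005], [0.005, -0.005, -1.0]]
ft_force: [-0.1, 10.0, 6.6]
finger_gap: 0.993
```

```bash
python3 - <<'E'
from h import *
look("top9")
E
```

```text
board (571.102294921875, 8.750335693359375, 300.2724609375, 210.55284118652344, 87.00090789794922, [[458.0, -136.0], [668.0, -147.0], [684.0, 153.0], [474.0, 164.0]])
```

Request:
apply_moves(
  moves=[
    [[0,0.001,0],[0,0,0],0.085],
    [[0,0.002,0],[0,0,0],0.085],
    [[0,0.003,0],[0,0,0],0.085],
    [[0,0.004,0],[0,0,0],0.085],
  ],
)

```text
time: 10.55
tool_pos: [0.5857, 0.1658, 0.0319]
tcp_rot: [[0.999, -0.051, 0.006], [-0.051, -0.999, 0.005], [0.005, -0.005, -1.0]]
ft_force: [0.6, 9.9, 7.1]
finger_gap: 0.994
```

```bash
python3 - <<'E'
from h import *
look("top10")
E
```

```text
board (570.86181640625, 3.7133026123046875, 297.8247375488281, 210.43414306640625, 87.04487609863281, [[458.0, -140.0], [668.0, -150.0], [684.0, 147.0], [473.0, 158.0]])
```

Request:
apply_moves(
  moves=[
    [[0,0.001,0],[0,0,0],0.085],
    [[0,0.002,0],[0,0,0],0.085],
    [[0,0.003,0],[0,0,0],0.085],
  ],
)

```text
time: 10.9
tool_pos: [0.5857, 0.1644, 0.032]
tcp_rot: [[0.999, -0.05, 0.006], [-0.05, -0.999, 0.008], [0.005, -0.008, -1.0]]
ft_force: [1.3, 22.9, 4.1]
finger_gap: 0.993
```

```bash
python3 - <<'E'
from h import *
look("top11")
i=cv2.imread("pics/top11.png")[158:255,180:325]; cv2.imwrite("pics/c11.png",cv2.resize(i,None,fx=5.5,fy=5.5,interpolation=cv2.INTER_CUBIC))
E
```

```text
board (570.8511352539062, 3.3056182861328125, 298.5885009765625, 210.44686889648438, 87.0610580444336, [[458.0, -140.0], [668.0, -151.0], [684.0, 147.0], [473.0, 158.0]])
```

```bash
python3 - <<'E'
from h import *
go([.587,.205,.032],-2.9); go([.43,.02,.12],87.1); go([.43,.02,.03],87.1)
E
```

```text
shift [-0.0007, -0.0405, 0.0003] turn [-0.48, -0.31, 0.04] t 10.95 F [ 0.6 18.5  3.7]
shift [-0.1478, 0.1513, -0.0901] turn [-0.13, -0.62, -89.96] t 10.95 F [ 0.6 18.5  3.7]
shift [-0.1482, 0.1521, -0.0001] turn [-0.13, -0.62, -89.96] t 10.95 F [ 0.6 18.5  3.7]
```

Request:
apply_moves(
  moves=[
    [[0,-0.02,0],[0,0,0],0.085],
    [[0,-0.042,0],[0,0,0],0.085],
    [[0,-0.042,-0.045],[0,0,0],0.085],
    [[0,-0.042,-0.09],[0,0,0],0.085],
    [[-0.148,0.15,-0.09],[0,0,-90],0.085],
    [[-0.148,0.15,-0.09],[0,0,-90],0.085],
    [[-0.148,0.15,-0.09],[0,0,-90],0.085],
    [[-0.148,0.15,-0.09],[0,0,-90],0.085],
    [[-0.148,0.15,-0.09],[0,0,-90],0.085],
    [[-0.148,0.15,-0.09],[0,0,-90],0.085],
    [[-0.148,0.15,-0.09],[0,0,-90],0.085],
    [[-0.148,0.15,-0.09],[0,0,-90],0.085],
    [[-0.148,0.15,-0.09],[0,0,-90],0.085],
    [[-0.148,0.15,-0.09],[0,0,-90],0.085],
    [[-0.148,0.15,-0.09],[0,0,-90],0.085],
    [[-0.148,0.15,-0.09],[0,0,-90],0.085],
    [[-0.148,0.15,-0.09],[0,0,-90],0.085],
    [[-0.148,0.15,-0.045],[0,0,-90],0.085],
    [[-0.148,0.15,-0.002],[0,0,-90],0.085],
    [[-0.148,0.15,-0.002],[0,0,-90],0.085],
  ],
)

```text
time: 12.95
tool_pos: [0.4247, 0.0185, 0.0261]
tcp_rot: [[0.054, 0.999, -0.008], [0.999, -0.054, -0.0], [-0.001, -0.007, -1.0]]
ft_force: [-0.0, 0.2, -0.2]
finger_gap: 0.995
```

Request:
apply_moves(
  moves=[
    [[0,0.01,0],[0,0,0],0.085],
    [[0,0.015,0],[0,0,0],0.085],
    [[0,0.018,0],[0,0,0],0.085],
    [[0,0.021,0],[0,0,0],0.085],
    [[0,0.024,0],[0,0,0],0.085],
  ],
)

```text
time: 13.45
tool_pos: [0.4526, 0.0174, 0.0311]
tcp_rot: [[0.052, 0.999, 0.001], [0.999, -0.052, 0.0], [0.0, 0.001, -1.0]]
ft_force: [0.1, 1.3, 0.2]
finger_gap: 0.996
```

Request:
apply_moves(
  moves=[
    [[0,0.002,0],[0,0,0],0.085],
    [[0,0.004,0],[0,0,0],0.085],
    [[0,0.005,0],[0,0,0],0.085],
    [[0,0.006,0],[0,0,0],0.085],
    [[0,0.007,0],[0,0,0],0.085],
  ],
)

```text
time: 13.95
tool_pos: [0.4585, 0.0171, 0.0302]
tcp_rot: [[0.052, 0.999, -0.001], [0.999, -0.052, 0.0], [0.0, -0.001, -1.0]]
ft_force: [-5.7, -0.0, 4.0]
finger_gap: 0.994
```

Request:
apply_moves(
  moves=[
    [[0,0.001,0],[0,0,0],0.085],
    [[0,0.002,0],[0,0,0],0.085],
    [[0,0.003,0],[0,0,0],0.085],
  ],
)

```text
time: 14.25
tool_pos: [0.4598, 0.0171, 0.0301]
tcp_rot: [[0.052, 0.999, -0.005], [0.999, -0.052, 0.001], [0.0, -0.005, -1.0]]
ft_force: [-13.3, 1.4, 9.6]
finger_gap: 1.001
```

```bash
python3 - <<'E'
from h import *
look("top12"); go([.43,.02,.03],87.1)
E
```

```text
board (572.043212890625, 2.7049102783203125, 297.3865966796875, 210.33555603027344, 86.89701843261719, [[459.0, -140.0], [669.0, -151.0], [685.0, 145.0], [475.0, 157.0]])
shift [0.0013, -0.0301, 0.0003] turn [-0.24, -0.02, -0.08] t 14.3 F [-12.8   2.6   8.7]
```

One more millimetre or two to confirm a hard stop, then back off and go to the wedge.

Request:
apply_moves(
  moves=[
    [[0,0.001,0],[0,0,0],0.085],
    [[0,0.002,0],[0,0,0],0.085],
  ],
)

```text
time: 14.5
tool_pos: [0.4618, 0.017, 0.0301]
tcp_rot: [[0.052, 0.999, -0.004], [0.999, -0.052, 0.001], [0.0, -0.004, -1.0]]
ft_force: [-11.7, 1.9, 8.8]
finger_gap: 0.995
```

```bash
python3 - <<'E'
from h import *
look("top13"); go([.43,.02,.03],87.1); go([.40,-.02,.16],87.1)
# wedge grasp: heel (412,-251) tip(482,-357)
print(np.degrees(np.arctan2(-106,70)))
E
```

```text
board (573.5945434570312, 2.557220458984375, 297.3146667480469, 209.70480346679688, 86.97489929199219, [[461.0, -140.0], [670.0, -151.0], [686.0, 145.0], [477.0, 157.0]])
shift [0.0013, -0.0321, 0.0003] turn [-0.24, -0.02, -0.08] t 14.55 F [-12.3   1.5   8.4]
shift [-0.0402, -0.0605, -0.1296] turn [-0.24, -0.02, -0.08] t 14.55 F [-12.3   1.5   8.4]
-56.56013079421777
```

Request:
apply_moves(
  moves=[
    [[0,0.001,0],[0,0,0],0.085],
    [[0,0.002,0],[0,0,0],0.085],
    [[0,0.003,0],[0,0,0],0.085],
  ],
)

```text
time: 14.85
tool_pos: [0.4629, 0.017, 0.0301]
tcp_rot: [[0.052, 0.999, -0.008], [0.999, -0.052, 0.001], [0.0, -0.008, -1.0]]
ft_force: [-27.5, 1.9, 20.2]
finger_gap: 0.998
```

Request:
apply_moves(
  moves=[
    [[0,-0.02,0],[0,0,0],0.085],
    [[0,-0.04,0],[0,0,0],0.085],
    [[0,-0.04,-0.045],[0,0,0],0.085],
    [[-0.03,-0.04,-0.09],[0,0,0],0.085],
    [[-0.06,-0.04,-0.12],[0,0,0],0.085],
    [[-0.06,-0.04,-0.12],[0,0,0],0.085],
  ],
)

```text
time: 15.45
tool_pos: [0.4255, -0.0436, 0.1551]
tcp_rot: [[0.055, 0.998, 0.007], [0.999, -0.055, -0.001], [-0.001, 0.007, -1.0]]
ft_force: [0.0, 0.2, -0.2]
finger_gap: 0.994
```

```bash
python3 - <<'E'
from h import *
f=np.load("wrist1.npz"); X=f["X"]
m=r.camera_model("wrist")
for (u,v) in((185,290),(175,290),(187,300),(180,284),(390,290),(150,300)): print(u,v,np.round(X[v,u]*1000-[400,80,300],1))
h=np.array([412,-251])/1000; d=np.array([70,-106])/127; g=h+.028*d
print("grasp",g); go([g[0],g[1],.17],33.4); print(r.tip_reach)
E
```

```text
185 290 [ -8.9 -44.2  -5.6]
175 290 [-13.6 -45.5   1.7]
187 300 [ -3.5 -44.4  -6.3]
180 284 [-14.1 -44.5  -2. ]
390 290 [-7.3 41.1 -0.8]
150 300 [-10.5 -55.7   3.3]
grasp [ 0.42743307 -0.27437008]
shift [-0.2303, 0.0146, -0.0145] turn [0.42, -0.14, 53.47] t 15.45 F [ 0.   0.2 -0.2]
0.022
```

Request:
apply_moves(
  moves=[
    [[-0.23,0.0,-0.01],[0,0,53.5],0.07],
    [[-0.23,0.0,-0.01],[0,0,53.5],0.07],
    [[-0.23,0.0,-0.01],[0,0,53.5],0.07],
    [[-0.23,0.0,-0.01],[0,0,53.5],0.07],
    [[-0.23,0.0,-0.01],[0,0,53.5],0.07],
    [[-0.23,0.0,-0.01],[0,0,53.5],0.07],
    [[-0.23,0.0,-0.01],[0,0,53.5],0.07],
    [[-0.23,0.0,-0.01],[0,0,53.5],0.07],
    [[-0.23,0.0,-0.01],[0,0,53.5],0.07],
    [[-0.23,0.0,-0.01],[0,0,53.5],0.07],
  ],
)

```text
time: 16.45
tool_pos: [0.4119, -0.2705, 0.1601]
tcp_rot: [[0.833, 0.553, -0.0], [0.553, -0.833, 0.0], [-0.0, -0.0, -1.0]]
ft_force: [0.2, 1.0, -1.1]
finger_gap: 0.821
```

```bash
python3 - <<'E'
from h import *
m=r.camera_model("wrist"); img,X=cloud("wrist"); save("wrist14",img); np.savez("wrist14.npz",img=img,X=X)
print(r.state()["tool_pos"])
hsv=cv2.cvtColor(img,cv2.COLOR_RGB2HSV); w=(hsv[...,0]>8)&(hsv[...,0]<25)&(hsv[...,1]>60)&(hsv[...,2]>90)
P=X[w]; P=P[(P[:,1]<-.2)&(P[:,2]<.06)&(P[:,2]>.001)]; print(len(P))
print(cv2.minAreaRect((P[:,:2]*1000).astype(np.float32)), P.min(0),P.max(0))
E
```

```text
[ 0.41187305 -0.27054588  0.16019376]
5750
((449.8536376953125, -303.4854736328125), (42.906455993652344, 130.56671142578125), 33.18810272216797) [ 0.39687116 -0.36805862  0.00100137] [ 0.50049821 -0.23978967  0.03111487]
```

View pics/wrist14.png

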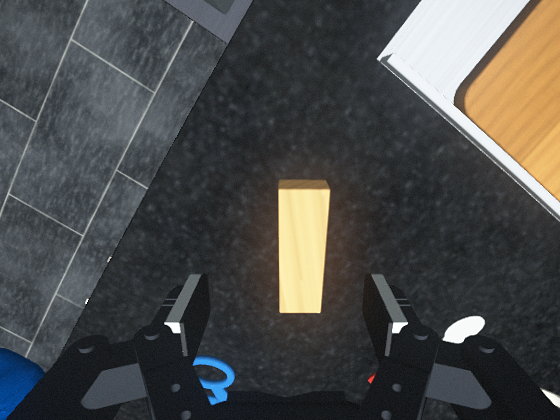

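```bash
python3 - <<'E'
from h import *
go([.429,-.2735,.022],33.2)
E
```

```text
shift [0.0126, 0.0119, 0.1382] turn [-0.0, 0.0, 0.39] t 16.5 F [-0.6  1.  -0.1]
```

Request:
apply_moves(
  moves=[
    [[0.0126,0.012,0.03],[0,0,0.4],0.07],
    [[0.0126,0.012,0.07],[0,0,0.4],0.07],
    [[0.0126,0.012,0.1],[0,0,0.4],0.07],
    [[0.0126,0.012,0.12],[0,0,0.4],0.07],
    [[0.0126,0.012,0.138],[0,0,0.4],0.07],
    [[0.0126,0.012,0.138],[0,0,0.4],0.07],
    [[0.0126,0.012,0.138],[0,0,0.4],0.035],
    [[0.0126,0.012,0.138],[0,0,0.4],0.03],
    [[0.0126,0.012,0.138],[0,0,0.4],0.03],
    [[0.0126,0.012,0.138],[0,0,0.4],0.03],
    [[0.0126,0.012,0.138],[0,0,0.4],0.03],
    [[0.0126,0.012,0.138],[0,0,0.4],0.03],
  ],
  force=60,
)

```text
time: 17.7
tool_pos: [0.4298, -0.2744, 0.024]
tcp_rot: [[0.838, 0.546, 0.002], [0.546, -0.838, -0.001], [0.001, 0.002, -1.0]]
ft_force: [0.7, 0.2, 7.1]
finger_gap: 0.454
```

Request:
apply_moves(
  moves=[
    [[0,0,0],[0,0,0],0.05],
    [[0,0,0],[0,0,0],0.05],
    [[0,0,-0.003],[0,0,0],0.05],
    [[0,0,-0.003],[0,0,0],0.05],
    [[0,0,-0.003],[0,0,0],0.03],
    [[0,0,-0.003],[0,0,0],0.03],
    [[0,0,-0.003],[0,0,0],0.03],
    [[0,0,-0.003],[0,0,0],0.03],
    [[0,0,-0.003],[0,0,0],0.03],
    [[0,0,-0.003],[0,0,0],0.03],
  ],
  force=60,
)

```text
time: 18.7
tool_pos: [0.4292, -0.2741, 0.0258]
tcp_rot: [[0.838, 0.546, 0.001], [0.546, -0.838, -0.0], [0.0, 0.001, -1.0]]
ft_force: [-0.5, -0.4, 5.2]
finger_gap: 0.451
```

```bash
python3 - <<'E'
from h import *
s=r.state(); print(s["tool_pos"],s["ft_force"],s["finger_gap"])
E
```

```text
[ 0.42918842 -0.27407609  0.02579712] [-0.48873191 -0.40676321  5.15821345] 0.45137371965239736
```

```bash
python3 - <<'E'
from h import *
go([.589,.286,.15],-2.9)
E
```

```text
shift [0.4398, -0.3818, -0.1243] turn [0.04, -0.04, 36.01] t 18.7 F [-0.5 -0.4  5.2]
```

Request:
apply_moves(
  moves=[
    [[0,0,-0.03],[0,0,0],0.03],
    [[0,0,-0.07],[0,0,0],0.03],
    [[0,0,-0.11],[0,0,0],0.03],
    [[0,0,-0.124],[0,0,0],0.03],
    [[0,0,-0.124],[0,0,0],0.03],
  ],
)

```text
time: 19.2
tool_pos: [0.4297, -0.2744, 0.151]
tcp_rot: [[0.838, 0.546, 0.003], [0.546, -0.838, -0.002], [0.001, 0.003, -1.0]]
ft_force: [-0.3, 0.3, -0.9]
finger_gap: 0.454
```

Request:
apply_moves(
  moves=[
    [[0.44,-0.382,0],[0,0,36],0.03],
    [[0.44,-0.382,0],[0,0,36],0.03],
    [[0.44,-0.382,0],[0,0,36],0.03],
    [[0.44,-0.382,0],[0,0,36],0.03],
    [[0.44,-0.382,0],[0,0,36],0.03],
    [[0.44,-0.382,0],[0,0,36],0.03],
    [[0.44,-0.382,0],[0,0,36],0.03],
    [[0.44,-0.382,0],[0,0,36],0.03],
    [[0.44,-0.382,0],[0,0,36],0.03],
    [[0.44,-0.382,0],[0,0,36],0.03],
    [[0.44,-0.382,0],[0,0,36],0.03],
    [[0.44,-0.382,0],[0,0,36],0.03],
    [[0.44,-0.382,0],[0,0,36],0.03],
    [[0.44,-0.382,0],[0,0,36],0.03],
    [[0.44,-0.382,0],[0,0,36],0.03],
    [[0.44,-0.382,0],[0,0,36],0.03],
  ],
)

```text
time: 20.8
tool_pos: [0.5886, 0.2848, 0.149]
tcp_rot: [[0.999, -0.052, -0.001], [-0.052, -0.999, -0.001], [-0.001, 0.001, -1.0]]
ft_force: [0.3, -0.5, -0.4]
finger_gap: 0.459
```

```bash
python3 - <<'E'
from h import *
look("top15"); img,X=cloud("wrist"); save("wrist15",img); np.savez("wrist15.npz",img=img,X=X,**{k:np.array(v) for k,v in r.camera_model("wrist").items()})
s=r.state(); print(s["tool_pos"],s["ft_force"],s["finger_gap"])
E
```

```text
board (574.4847412109375, 2.553375244140625, 297.3645324707031, 209.2027587890625, 86.92094421386719, [[462.0, -140.0], [671.0, -152.0], [687.0, 145.0], [478.0, 157.0]])
[0.58888309 0.28501989 0.14962076] [-0.15533725 -0.58144643 -0.55930838] 0.45369380374086693
```

View pics/wrist15.png

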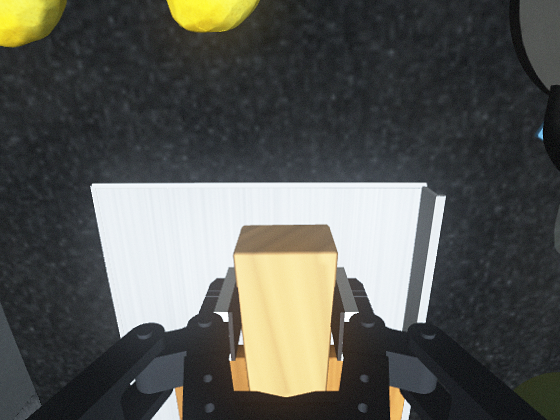

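```bash
python3 - <<'E'
from h import *
f=np.load("wrist15.npz"); X=f["X"]*1000
P=X[262:385,250:322].reshape(-1,3); P=P[~np.isnan(P[:,0])]
ex=np.array([.9987,-.0506]); ey=np.array([.0506,.9987]); t=np.array([588.9,285.0])
a=(P[:,:2]-t)@ex; b=(P[:,:2]-t)@ey
A=np.c_[a,b,np.ones(len(a))]; k=np.linalg.lstsq(A,P[:,2],rcond=None)[0]; print("slopes across, along, z at TCP",k, np.std(A@k-P[:,2]))
print("along range of top",b.min(),b.max())
for v in(228,240,246,250,254): print(v,np.round(X[v,285],1),round(float((X[v,285,:2]-t)@ey),1))
for v in(270,320): 
  for u in (238,242,330,334): print(v,u,np.round(X[v,u]-[*t,0],1))
go([.5885,.285,.031],-2.9)
E
```

```text
slopes across, along, z at TCP [-4.17598984e-03  2.02651705e-01  1.47966457e+02] 0.4470734721056533
along range of top -55.04837921263209 23.160729942532186
228 [589.  312.3 129.5] 27.2
240 [589.1 312.5 143.1] 27.5
246 [589.1 312.2 148.1] 27.2
250 [589.1 312.9 153.1] 27.9
254 [589.  310.8 152.2] 25.8
270 238 [-18.5  19.3 151.1]
270 242 [-16.9  19.5 151.6]
270 330 [ 17.1  17.9 152. ]
270 334 [ 18.8  17.2 150.7]
320 238 [-20.1  -1.3 154.7]
320 242 [-20.2  -7.7 146.1]
320 330 [ 17.7  -9.8 145.9]
320 334 [ 18.4  -4.1 153.5]
shift [-0.0004, 0.0, 0.1186] turn [-0.0, -0.02, -0.09] t 20.9 F [-0.2 -0.6 -0.6]
```

Request:
apply_moves(
  moves=[
    [[0,0,0.04],[0,0,0],0.03],
    [[0,0,0.08],[0,0,0],0.03],
    [[0,0,0.1],[0,0,0],0.03],
    [[0,0,0.11],[0,0,0],0.03],
    [[0,0,0.115],[0,0,0],0.03],
    [[0,0,0.118],[0,0,0],0.03],
    [[0,0,0.12],[0,0,0],0.03],
    [[0,0,0.12],[0,0,0],0.03],
  ],
)

```text
time: 21.7
tool_pos: [0.5893, 0.2865, 0.0302]
tcp_rot: [[0.999, -0.051, 0.001], [-0.051, -0.999, 0.001], [0.001, -0.001, -1.0]]
ft_force: [0.4, -0.3, -1.3]
finger_gap: 0.451
```

Request:
apply_moves(
  moves=[
    [[0,0,0.001],[0,0,0],0.03],
    [[0,0.005,0.0012],[0,0,0],0.03],
    [[0,0.01,0.0012],[0,0,0],0.03],
    [[0,0.015,0.0012],[0,0,0],0.03],
    [[0,0.02,0.0012],[0,0,0],0.03],
    [[0,0.025,0.0012],[0,0,0],0.03],
    [[0,0.03,0.0012],[0,0,0],0.03],
    [[0,0.034,0.0012],[0,0,0],0.03],
    [[0,0.038,0.0012],[0,0,0],0.03],
    [[0,0.042,0.0012],[0,0,0],0.03],
    [[0,0.046,0.0012],[0,0,0],0.03],
    [[0,0.05,0.0012],[0,0,0],0.03],
    [[0,0.054,0.0012],[0,0,0],0.03],
  ],
)

```text
time: 23.0
tool_pos: [0.5865, 0.2324, 0.0288]
tcp_rot: [[0.999, -0.05, 0.001], [-0.05, -0.999, 0.001], [0.001, -0.001, -1.0]]
ft_force: [0.6, 4.2, 6.3]
finger_gap: 0.455
```

```bash
cat > bz.py <<'E'
from h import *
def tilt(n):
    img,X=look(n)
    hsv=cv2.cvtColor(img,cv2.COLOR_RGB2HSV); w=(hsv[...,0]<20)&(hsv[...,1]>90)&(hsv[...,2]>80)
    w[:,:222]=0;w[:,305:]=0;w[:172]=0;w[232:]=0
    P=X[w]*1000; P=P[(P[:,2]>20)&(P[:,2]<60)]
    c=np.array([574.5,2.5]); a=(P[:,:2]-c)@[.9987,-.0506]; b=(P[:,:2]-c)@[.0506,.9987]
    A=np.c_[a,b,np.ones(len(a))]; k=np.linalg.lstsq(A,P[:,2],rcond=None)[0]
    s=r.state(); print("n",len(P),"slope x,y, z0",k.round(4),"left-foot lift by slope",round(k[1]*250,2)); print(s["tool_pos"],s["ft_force"])
E
python3 -c "
from bz import *
tilt('top16')"
```

```text
board (576.0712280273438, 31.976486206054688, 356.294189453125, 209.20217895507812, 86.9178695678711, [[462.0, -140.0], [671.0, -152.0], [690.0, 204.0], [481.0, 215.0]])
n 4210 slope x,y, z0 [-2.20000e-03 -9.00000e-04  3.35048e+01] left-foot lift by slope -0.23
[0.58647364 0.23189055 0.02882054] [-0.88326052  2.85795963  5.98125068]
```

Request:
apply_moves(
  moves=[
    [[0,0.003,0],[0,0,0],0.03],
    [[0,0.006,0],[0,0,0],0.03],
    [[0,0.009,0],[0,0,0],0.03],
    [[0,0.012,0],[0,0,0],0.03],
    [[0,0.015,0],[0,0,0],0.03],
    [[0,0.017,0],[0,0,0],0.03],
  ],
  force=90,
)

```text
time: 23.65
tool_pos: [0.5857, 0.2168, 0.029]
tcp_rot: [[0.999, -0.049, 0.002], [-0.049, -0.999, 0.004], [0.001, -0.004, -1.0]]
ft_force: [0.7, 11.9, 4.8]
finger_gap: 0.447
```

```bash
python3 -c "
from bz import *
tilt('top17')"
```

```text
board (575.5950317382812, 23.194366455078125, 338.8302001953125, 209.2027587890625, 86.92094421386719, [[462.0, -140.0], [671.0, -152.0], [689.0, 187.0], [480.0, 198.0]])
n 4206 slope x,y, z0 [-2.60000e-03  4.10000e-03  3.40997e+01] left-foot lift by slope 1.03
[0.58572666 0.21648968 0.02896591] [ 0.77908162 10.06820171  5.42773948]
```

Request:
apply_moves(
  moves=[
    [[0,0.002,0],[0,0,0],0.03],
    [[0,0.004,0],[0,0,0],0.03],
    [[0,0.006,0],[0,0,0],0.03],
    [[0,0.008,0],[0,0,0],0.03],
    [[0,0.01,0],[0,0,0],0.03],
    [[0,0.012,0],[0,0,0],0.03],
    [[0,0.014,0],[0,0,0],0.03],
    [[0,0.014,0],[0,0,0],0.03],
  ],
)

```text
time: 24.5
tool_pos: [0.585, 0.2026, 0.029]
tcp_rot: [[0.999, -0.05, 0.002], [-0.05, -0.999, 0.003], [0.001, -0.003, -1.0]]
ft_force: [1.2, 9.6, 5.4]
finger_gap: 0.446
```

```bash
python3 -c "
from bz import *
tilt('top18')
m=r.camera_model('wrist'); img,X=cloud('wrist'); save('wrist18',img); np.savez('wrist18.npz',img=img,X=X)"
```

```text
board (575.35693359375, 14.030776977539062, 320.6639099121094, 209.51637268066406, 86.82282257080078, [[462.0, -140.0], [671.0, -152.0], [689.0, 168.0], [480.0, 180.0]])
n 4156 slope x,y, z0 [-2.60000e-03  1.20000e-02  3.56074e+01] left-foot lift by slope 3.0
[0.5850201  0.20260929 0.02899044] [-7.43224196e-03  9.78520933e+00  5.56118199e+00]
```

View pics/wrist18.png

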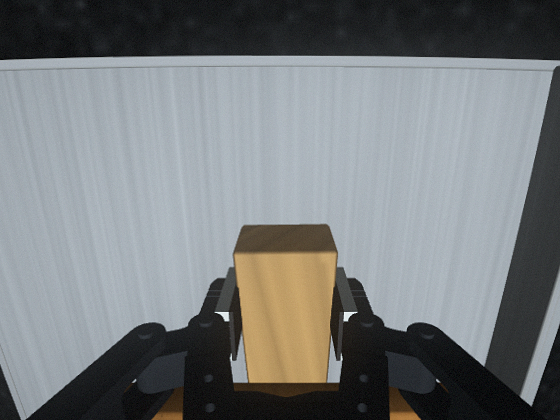

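```bash
cat > fit.py <<'E'
from h import *
m=r.camera_model("top")
def fit(n,f):
    img,X=f; hsv=cv2.cvtColor(img,cv2.COLOR_RGB2HSV); w=(hsv[...,0]<20)&(hsv[...,1]>90)&(hsv[...,2]>80)
    P=X[w]*1000; c=np.array([574.5,2.5]); a=(P[:,:2]-c)@[.9987,-.0506]; b=(P[:,:2]-c)@[.0506,.9987]
    k=(abs(a)<95)&(abs(b)<138)&(P[:,2]>22)&(P[:,2]<55); a,b,z=a[k],b[k],P[k,2]
    for _ in range(4):
        A=np.c_[a,b,np.ones(len(a))]; q=np.linalg.lstsq(A,z,rcond=None)[0]; e=abs(A@q-z); g=e<3*np.median(e); a,b,z=a[g],b[g],z[g]
    print(n,len(a),q.round(4), "edge bins",[round(float(np.median(z[(b>l)&(b<l+30)])),2) for l in(-140,-60,0,60,110)])
E
python3 - <<'E'
from fit import *
import glob
def cl():
    fs=[r.grab_frame("top") for _ in range(4)]
    d=np.mean([f[1] for f in fs],0).astype(np.float32)
    return cloud("top",(fs[0][0],d))
fit("now",cl())
f=np.load("top0.npz")
f=np.load("wrist18.npz"); X=f["X"]*1000; t=np.array([585,202.6])
for v in(232,240,246): print(v,np.round(X[v,285],1),round(float((X[v,285,:2]-t)@[.0506,.9987]),1))
print(r.state()["ft_force"],r.state()["tool_pos"])
E
```

```text
now 3700 [-1.40000e-03  1.50000e-02  3.55157e+01] edge bins [33.87, 34.85, 35.57, 36.81, 37.47]
232 [585.2 230.   13.6] 27.3
240 [585.2 230.1  22.3] 27.5
246 [585.2 230.   27.9] 27.3
[0.05390135 8.87929031 4.17612078] [0.58502694 0.20264387 0.02901922]
```

Request:
apply_moves(
  moves=[
    [[0,0.0015,0],[0,0,0],0.03],
    [[0,0.003,0],[0,0,0],0.03],
    [[0,0.0045,0],[0,0,0],0.03],
    [[0,0.0045,0],[0,0,0],0.03],
    [[0,0.0045,0],[0,0,0],0.03],
  ],
)

```text
time: 25.3
tool_pos: [0.5848, 0.1982, 0.029]
tcp_rot: [[0.999, -0.05, 0.002], [-0.05, -0.999, 0.003], [0.001, -0.003, -1.0]]
ft_force: [1.4, 9.8, 4.8]
finger_gap: 0.45
```

```bash
python3 - <<'E'
from fit import *
fs=[r.grab_frame("top") for _ in range(4)]
im,X=cloud("top",(fs[0][0],np.mean([f[1] for f in fs],0).astype(np.float32)))
fit("now",(im,X)); s=r.state(); print(s["time"],s["tool_pos"],s["ft_force"],s["finger_gap"])
a=cv2.resize(im[140:262,130:430],(780,317),interpolation=cv2.INTER_CUBIC)
sc,_=r.grab_frame("scene"); b=cv2.resize(sc[130:320,190:400],(310,280),interpolation=cv2.INTER_CUBIC)
o=np.zeros((600,780,3),np.uint8); o[:317]=a; o[320:600,:310]=b; save("fin",o)
E
```

```text
now 3620 [-1.20000e-03  1.75000e-02  3.59773e+01] edge bins [34.02, 35.04, 36.06, 37.18, 38.47]
25.5 [0.58478817 0.19822185 0.02896923] [ 0.46443243 10.72411527  4.71104524] 0.4450925271933984
```

View pics/fin.png

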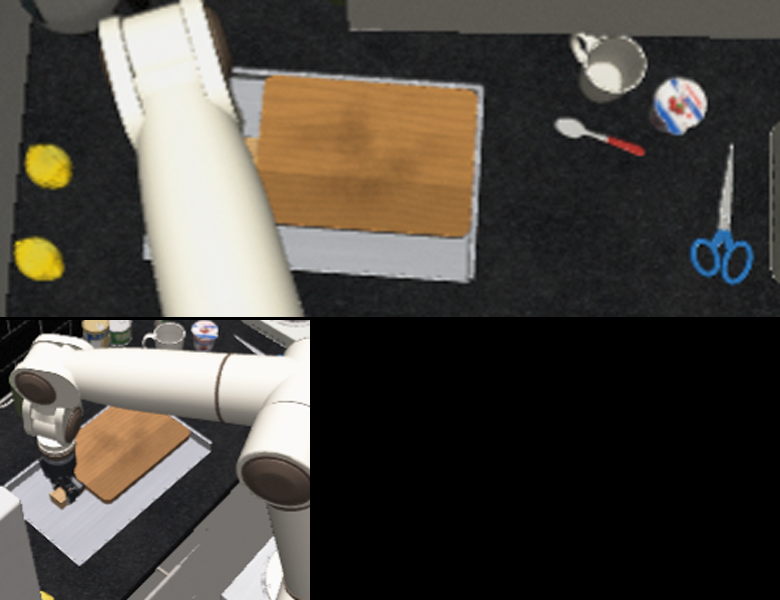

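```bash
python3 -c "
from plant import r
print(r.hand_in())"
```

```text
the job is handed in; nothing more can be done
None
```

The board is in the tray's corner against both lips. The wedge is flat on the tray, thin end under the middle of the board's left end and still held in the gripper. I handed the job in at about 25.5 s; no verdict was reported.

- **Board flush:** I pushed it against the back lip, then the right lip, then the back lip again. The last two pushes ended in hard stops of about 23 N at the right lip and 27 N at the back lip. Its angle matched the tray's to about 0.2°, and the final picture showed no visible gap at either lip.
- **Lift:** Camera depth gives about 4.6 mm at the left feet. The wedge geometry, with its tip about 56 mm in, gives about 4.8 mm. An earlier depth fit read low because wedge or gripper pixels at the board's left end were mixed in. I redid it without them, and the two methods then agreed.
- **Wedge:** It was level before I set it down and did not slip in the grip on a check 4.5 mm before the end. It sits on the board's centreline to within about 1 mm. The steady push at the end was about 10 N.
- **Other things:** In the final picture the mug, tub, spoon, scissors and lemons stood where they began. By my measurements the fingers stay about 35 mm clear of the board's end, and nothing but the wedge touches it.

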